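Close the scent pot, then hold the sample tray over the photo sheet

ROBOT

A 7-joint arm with a two-finger parallel gripper is mounted at the origin on the work surface. World frame = base frame: x ahead of the robot, y to its left, z up, the work surface at z = 0. Lengths are in mm, angles in rad, forces in N, time in s.
With the tool pointing down it reaches from about 425 to 950 mm from the base axis. Payload 4.7 kg.
Tool frame: the origin (TCP) lies between the finger pads; the fingertips stand 19 mm ahead of it and the grasp point (between the pads) is the TCP; z points along the fingers, x is the direction in which the jaws open and shut, and the axes are right-handed (so a half turn about z gives the same grasp; the last joint's range is limited). The gripper opens to 85 mm and grips with 20 to 120 N. Pads are 22 mm wide; open, the fingers measure 114 mm over their backs; the gripper's body (76 mm by 85 mm) begins 54 mm behind the grasp point. The pads swing forward as they close: fully open they stand 13 mm farther back than shut.
Start: joints at [-1.343, 0.469, -0.049, 1.532, 0.024, 1.141, -0.082], TCP at [171.399, 652.893, 250.335] pointing down, gripper open.
Joint ranges: [-2.59, 2.59], [-0.33, 1.99], [-1.39, 1.29], [0.1, 2.45], [-1.04, 4.18], [0.21, 1.99], [-2.66, 2.66]. Speed limits (rad/s): [2.57, 2.57, 3.14, 3.14, 3.14, 3.14, 3.14].

INTERFACE

Orientations are given as a unit quaternion [w, x, y, z].
In Python, from bench import * gives the robot as it stands. The module is installed in compiled form; this text tells all that it offers. Calls block until the motion is done:
- movep(position, orientation): joint-space move of the TCP to a pose.
- move_linear(position, rot=None, vel=150, guard=None): straight line of the TCP; rot=None keeps the orientation; vel is the mean speed in mm/s. With guard (N) it stops when the force on the tool has changed by that much, and returns True; else False.
- move_joints(angles): joint-space move.
- let_go() and gripper_close(force=None): open the fingers fully, or close them until they stop; force is the grip in N (None keeps the last).
- hold(seconds).
- solve_ik(position, orientation): joint angles nearest the present ones, or None.
- capture(name): name is "scene" or "top" or "wrist"; returns the picture (400x640x3 uint8, red, green, blue); there is no depth.
- camera_model(name): a dict with "camera_matrix" (3x3 intrinsics, pixels), "k1" (the pictures are not rectified: a ray, as slopes to the right and down, at radius r is drawn at 1 + k1 r^2 times it, then the intrinsics apply), "xyz" and "orientation" of the camera in the world; the wrist camera has in their place "tool_from_camera" (4x4, takes a point from camera to tool coordinates, whose origin is the TCP and whose axes are the tool frame's). Camera axes: x right, y down, z forward; pixel columns grow to the right and rows downward; lengths in mm; the calibration is good to about 2 mm. A picture is of the moment at which its call begins: read the wrist's pose just before it. camera_model takes no time and is no camera call.
A pose or a line that the arm cannot do raises IKError and nothing moves.
- sign_off(): hands the job in, once; it reports no verdict.
Trained networks look in the newest picture that a camera, given by its name, has taken for a name from the list of things; names that differ only in an ending like _2 or _b are one class to them, and where a whole thing is asked for, a point or a joint stands for the part that bears it (a point fixed in the world has none). Each returns a list of dicts, best first, with "conf" (0 to 1); they miss things now and then, are a little off and sometimes report something else, mostly with a low value. They report only what shows in the picture. A call takes as long as a camera call.
- trace(camera, target): "mask" (400x640 bool, what is visible of it) and "position" ([column, row] in pixels, amid what is visible of it).
Readings, each from a call of its own:
- get_time_s(): time.
- get_joints(): joint angles.
- get_joint_vel(): joint speeds.
- get_effort(): joint torques, N m.
- get_ee_pos(): TCP position.
- get_orientation(): TCP orientation.
- get_contact_force(): force on the tool from outside, world axes, zero at the start.
- get_moment(): the same for the moment, N m.
- get_gripper_width(): finger opening in mm.
Only numpy, scipy, OpenCV 4.12 (cv2) and the standard library are available. Lean on these libraries where they do the work, as an engineer would, in place of code of your own. Each camera call takes 0.05 s, during which the arm holds its last target.

TASK

The brown sample tray is wanted for a photograph: first, with the tray standing on the table, press the white lid of its amber scent pot fully home, so that the green band under it no longer shows. Then pick the tray up by its wooden grip bar and carry it level, so that the loose wax ball stays in its pink pocket untouched, and finish while holding it level and still, about 10 cm above the middle of the white paper sheet; do not put it down or let go. Leave the clear jar, the little bottle and the spoon where they are.

Things in the scene. Friction and masses are not known exactly. Their poses are not given: they have to be found in the camera images.
- tray: Loose brown rectangular tray, about 0.3 to 0.5 kg in all, nearly balanced under its grip bar. Origin at the centre of its underside, z up. 210 mm long (its x), 110 mm wide (its y); floor 8 mm thick, lip 14 mm high. The amber scent pot with white lid stands on it at x = -68 mm, the pink pocket with the ball is at x = +68 mm, the grip bar is across the middle.
- tray_grip (a point): Centre of the tray's wooden grip bar, 80 mm above the underside's centre; tray's axes. Bar 14 mm thick (tray x), 72 mm long (y), from 67 to 93 mm above the underside, open below, on thin posts at y = -32 and +32 mm. Pinch it from above, fingers closing along the tray's x; the fingertips may go down to 55 mm above the underside, where pot and ball are still lower.
- lid_top (a point): Centre of the top of the round white lid, 50 mm diameter, 10 mm thick, at tray x = -68 mm, y = 0. Its top is 44 mm above the tray's underside when home, 48 to 50 mm at the start. The pot is fixed to the tray. A green band shows under the lid until it is home.
- lid (a joint): How far the lid is pressed down (m): 0 to 0.002 at the start, 0.006 fully home on a hard stop. It slides straight down with about 5 N of friction, no spring, and stays where it is left.
- pocket (a point): Centre of the flat floor of the pink ball pocket, 11 mm above the tray's underside, at tray x = +68 mm, y = 0; tray's axes. A shallow flared dish, floor about 14 mm in radius, rim 6 mm above the floor.
- ball_center (a point): Centre of the loose cream-coloured wax ball, 32 mm diameter, 18 g. It lies in the pocket (centre 16 mm above the pocket floor) and can roll a few mm within it; it rolls out if the tray is tipped far or jerked.
- sheet: White paper sheet fixed flat on the table, 220 mm (its x) by 160 mm (its y), 2 mm thick; origin at its centre on the table, z up. It may lie left or right; the tray starts on the other side.
- jar_rim (a point): Bystander: centre of the mouth of an open clear glass jar, 60 mm diameter, 70 mm tall, loose.
- bottle: Bystander: small closed amber bottle with black cap, 38 mm diameter, 95 mm tall, loose; origin at the centre of its underside.
- spoon_grip (a point): Bystander: middle of the handle of a metal spoon with a wooden handle, 150 mm long, lying on the table, loose.

How it is judged:
By the outcome, as a careful person would: the job done as asked, in the order asked, and still so for the second after the job is handed in, while the arm keeps its last pose, push and grip.
It also fails if it takes over 58 s, if anything falls off the work surface, if the arm or the gripper's body presses on something with over 40 N, if the wrist force passes 120 N, or if a joint passes its speed limit or range.

## Working session

There is one attempt and no reset: what is moved stays moved. The work goes in short steps, each a Python script; the robot and the scene stay as the last script left them, time stands still between calls to the robot, and variables do not carry over. Pictures are saved under pics/ and viewed, and the job is handed in when it is done.

```bash
mkdir -p pics; cat > h.py <<'E'
from bench import *
import numpy as np, cv2
from scipy.spatial.transform import Rotation as R
def rot(q): return R.from_quat([q[1],q[2],q[3],q[0]])
def quat(r):
    x,y,z,w=r.as_quat(); return [w,x,y,z]
def cam(name):
    m=camera_model(name)
    K=np.array(m["camera_matrix"]);k1=m["k1"]
    if "xyz" in m: return K,k1,rot(m["orientation"]).as_matrix(),np.array(m["xyz"])
    T=np.array(m["tool_from_camera"]);Rt=rot(get_orientation()).as_matrix();p=np.array(get_ee_pos())
    return K,k1,Rt@T[:3,:3],Rt@T[:3,3]+p
def ray(c,px):
    K,k1,Rm,p=c
    u=cv2.undistortPoints(np.array([[px]],float),K,np.array([k1,0,0,0.]))[0,0]
    return Rm@np.array([u[0],u[1],1])
def onz(c,px,z):
    d=ray(c,px);return c[3]+d*(z-c[3][2])/d[2]
def proj(c,P):
    K,k1,Rm,p=c
    q=(np.atleast_2d(P)-p)@Rm
    return cv2.projectPoints(q,np.zeros(3),np.zeros(3),K,np.array([k1,0,0,0.]))[0][:,0]
def save(n,im): cv2.imwrite("pics/"+n+".png",im[:,:,::-1])
E
python3 - <<'E'
from h import *
for n in ("scene","top"):
    c=cam(n);save(n+"0",capture(n));print(n,c[3],c[2][:,2])
    for t,z in (("tray",10),("tray_grip",80),("lid_top",49),("pocket",11),("ball_center",27),("sheet",2),("jar_rim",70),("bottle",50),("spoon_grip",5)):
        for d in trace(n,t)[:2]:
            print(n,t,round(d["conf"],2),np.round(d["position"]),d["mask"].sum(),np.round(onz(c,d["position"],z)))
print(get_time_s(),get_orientation(),get_gripper_width(),get_contact_force())
E
```

```text
scene [ 963.25765937 -363.3862582   818.12059917] [-0.39992125  0.39509056 -0.82702264]
scene tray 0.92 [210. 278.] 5460 [ 547. -257.   10.]
scene tray_grip 0.8 [208. 281.] 5462 [ 584. -272.   80.]
scene lid_top 0.86 [176. 287.] 537 [ 536. -317.   49.]
scene lid_top 0.32 [373. 290.] 596 [801. -66.  49.]
scene pocket 0.6 [374. 288.] 539 [792. -49.  11.]
scene ball_center 0.64 [243. 259.] 194 [ 570. -186.   27.]
scene sheet 0.98 [364. 161.] 5025 [567. 182.   2.]
scene jar_rim 0.97 [327. 214.] 904 [635. -17.  70.]
scene bottle 0.84 [372. 288.] 546 [797. -67.  50.]
scene spoon_grip 0.82 [269. 176.] 595 [440.  -4.   5.]
top [ 510.52627762   11.97061613 1013.81649324] [ 0.09651774 -0.01033738 -0.99527758]
top tray 0.7 [413. 216.] 3083 [ 549. -252.   10.]
top tray_grip 0.7 [418. 218.] 3044 [ 541. -246.   80.]
top tray_grip 0.55 [321. 253.] 539 [457.   1.  80.]
top lid_top 0.67 [443. 222.] 301 [ 531. -319.   49.]
top pocket 0.73 [417. 215.] 3109 [ 552. -261.   11.]
top pocket 0.59 [324. 187.] 392 [632.  -8.  11.]
top sheet 0.92 [253. 214.] 4776 [561. 186.   2.]
top jar_rim 0.87 [324. 188.] 420 [623.  -7.  70.]
top bottle 0.53 [344. 127.] 219 [789. -63.  50.]
top bottle 0.42 [418. 217.] 3079 [ 547. -252.   50.]
top spoon_grip 0.65 [318. 248.] 503 [465.   9.   5.]
1.0 [-5.18869154e-05  7.91809286e-01  6.10768411e-01  1.90566361e-05] 85.52180472737447 [0.17894571 0.4006879  0.20778505]
```

View pics/scene0.png

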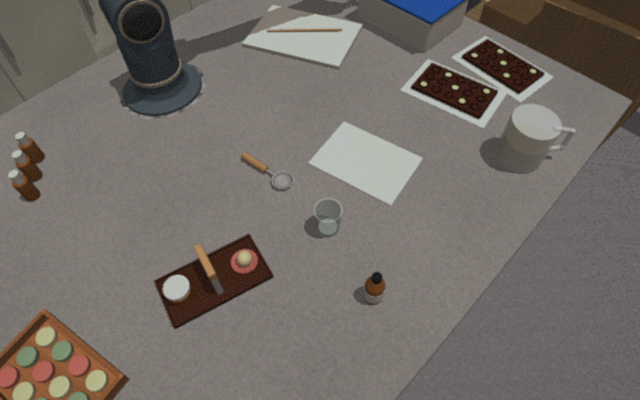

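View pics/top0.png

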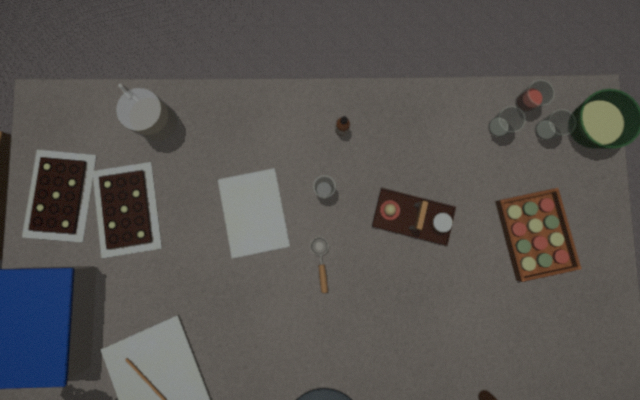

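The tray is at about (547,-254) with its x axis at about 75° yaw: lid at scene (176,287), ball at (243,259). The sheet is at about (564,184), and the jar (327,214), spoon (269,176) and bottle (372,288) lie between and beyond. Next, a wrist look from above the tray.

```bash
python3 - <<'E'
from h import *
print(rot(get_orientation()).as_matrix().round(2), np.array(camera_model("wrist")["tool_from_camera"]).round(2))
best=None
for yaw in (74,-106):
    r=R.from_euler('z',yaw,degrees=True)*R.from_euler('x',180,degrees=True)
    for P in ((547,-254,380),(547,-254,80),(564,184,182)):
        s=solve_ik(list(P),quat(r)); print(yaw,P,None if s is None else np.round(s,2))
E
```

```text
[[ 0.25  0.97 -0.  ]
 [ 0.97 -0.25  0.  ]
 [ 0.   -0.   -1.  ]] [[   1.     -0.     -0.     -0.59]
 [   0.      0.95    0.32  -81.07]
 [  -0.     -0.32    0.95 -122.13]
 [   0.      0.      0.      1.  ]]
74 (547, -254, 380) [-0.47  0.48  1.25  1.57 -0.46  1.42  2.11]
74 (547, -254, 80) [-0.09  0.62  0.63  1.88 -0.5   0.8   2.1 ]
74 (564, 184, 182) [-0.58  0.41  0.26  1.82 -0.13  0.93  1.02]
-106 (547, -254, 380) [-0.3   0.35  0.92  1.57 -0.28  1.36 -1.21]
-106 (547, -254, 80) [-0.26  0.73  0.91  1.89 -0.74  0.9  -0.82]
-106 (564, 184, 182) [-1.14  0.64  1.11  1.85 -0.66  1.08 -1.62]
```

```bash
python3 - <<'E'
from h import *
j=list(get_joints()); j[0]=0.42; 
move_joints(j); print(get_ee_pos(),get_time_s())
for yaw in (74,-106):
    r=R.from_euler('z',yaw,degrees=True)*R.from_euler('x',180,degrees=True)
    for P in ((547,-254,330),(547,-254,80),(564,184,182)):
        s=solve_ik(list(P),quat(r)); print(yaw,P,None if s is None else np.round(s,2))
E
```

```text
[ 608.65751717 -291.88897159  250.37334939] 4.625
74 (547, -254, 330) [ 0.69  0.32 -0.42  1.59  0.14  1.26  1.53]
74 (547, -254, 80) [ 0.66  0.58 -0.4   1.84  0.3   0.78  1.39]
74 (564, 184, 182) [ 0.03  0.46 -0.55  1.78  0.29  0.98  0.65]
-106 (547, -254, 330) [ 0.18  0.29  0.23  1.62 -0.07  1.24 -1.42]
-106 (547, -254, 80) [ 0.2   0.55  0.22  1.87 -0.17  0.74 -1.34]
-106 (564, 184, 182) [-0.43  0.4   0.05  1.81 -0.03  0.93 -2.21]
```

```bash
python3 - <<'E'
from h import *
r=R.from_euler('z',-106,degrees=True)*R.from_euler('x',180,degrees=True)
movep([547,-254,330],quat(r)); print(get_ee_pos(),get_time_s())
c=cam("wrist");im=capture("wrist");save("w1",im);np.savez("w1.npz",im=im,K=c[0],k=c[1],R=c[2],p=c[3])
for t,z in (("tray",10),("tray_grip",93),("lid_top",49),("pocket",11),("ball_center",27)):
    for d in trace("wrist",t)[:2]:
        print(t,round(d["conf"],2),np.round(d["position"]),d["mask"].sum(),np.round(onz(c,d["position"],z),1))
E
```

```text
[ 547.13218916 -253.75314867  329.75326506] 5.8417
tray 0.58 [326. 157.] 13871 [ 552.6 -257.4   10. ]
tray_grip 0.65 [327. 158.] 13660 [ 565.  -261.8   93. ]
lid_top 0.95 [378. 166.] 1438 [ 531.9 -314.8   49. ]
pocket 0.64 [327. 154.] 13940 [ 556.2 -260.8   11. ]
ball_center 0.58 [265. 159.] 532 [ 573.4 -185.7   27. ]
```

View pics/w1.png

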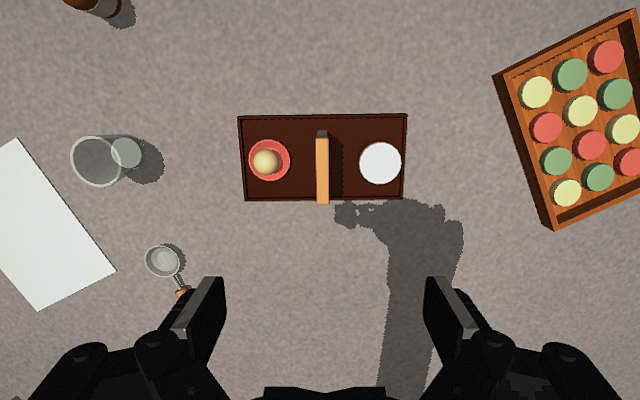

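The wrist view shows the tray from (238,116) to (406,200), lid at (380,163), bar at (322,167) and ball at (265,161). Now I'll fit the pose to the outline.

```bash
cat > fit.py <<'E'
from h import *
from scipy.optimize import minimize
def fit(im,c,x0):
    hsv=cv2.cvtColor(im,cv2.COLOR_RGB2HSV).astype(int)
    m=(hsv[...,1]>110)|(im.max(2)<60)
    # keep component near the tray
    pc=proj(c,[[x0[0]+20*np.cos(x0[2]),x0[1]+20*np.sin(x0[2]),10]])[0]
    w=im.min(2)>170; 
    def sil(x,lipz=14):
        r=np.array([[np.cos(x[2]),-np.sin(x[2])],[np.sin(x[2]),np.cos(x[2])]])
        o=np.zeros(im.shape[:2],np.uint8)
        def add(P):
            P=np.array(P,float);P[:,:2]=P[:,:2]@r.T+x[:2]
            h=cv2.convexHull(proj(c,P).astype(np.float32))
            cv2.fillPoly(o,[np.round(h*16).astype(np.int32)],1,shift=4)
        add([[a,b,z] for a in(-105,105) for b in(-55,55) for z in(0,lipz)])
        add([[a,b,z] for a in(-7,7) for b in(-36,36) for z in(67,93)])
        return o
    roi=cv2.dilate(sil(x0),np.ones((45,45)))>0
    n,l,s,ce=cv2.connectedComponentsWithStats((m&roi).astype(np.uint8))
    k=1+np.argmax(s[1:,4]); mm=(l==k).astype(np.uint8)
    cn=cv2.findContours(mm,cv2.RETR_EXTERNAL,cv2.CHAIN_APPROX_NONE)[0]
    mf=np.zeros_like(mm);cv2.drawContours(mf,cn,-1,1,-1)
    f=lambda x:int((sil(x)!=mf).sum())
    x=np.array(x0,float)
    for sc in (6,3,1.5):
        S=np.array([x]+[x+d for d in (np.array([sc,0,0]),np.array([0,sc,0]),np.array([0,0,sc/60]))])
        x=minimize(f,x,method="Nelder-Mead",options=dict(initial_simplex=S)).x
    return x,f(x),mf,sil(x)
def lidc(im,c,x,z):
    p=proj(c,[[x[0]-68*np.cos(x[2]),x[1]-68*np.sin(x[2]),z]])[0]
    w=((im.min(2)>165)).astype(np.uint8); yy,xx=np.mgrid[:400,:640]
    w[(xx-p[0])**2+(yy-p[1])**2>45**2]=0
    n,l,s,ce=cv2.connectedComponentsWithStats(w);k=1+np.argmax(s[1:,4])
    return ce[k],s[k,4],onz(c,ce[k],z)
E
python3 - <<'E'
from fit import *
d=np.load("w1.npz");c=(d["K"],float(d["k"]),d["R"],d["p"]);im=d["im"]
x,e,mf,s=fit(im,c,[550,-254,np.radians(74)])
print(x,np.degrees(x[2]),e,mf.sum())
px,a,L=lidc(im,c,x,49);print(px,a,L, "pred",x[:2]-68*np.array([np.cos(x[2]),np.sin(x[2])]))
o=im.copy()
for P,z in (((-68,0),49),((0,0),93),((68,0),27)):
    r=np.array([[np.cos(x[2]),-np.sin(x[2])],[np.sin(x[2]),np.cos(x[2])]])
    q=proj(c,[[*(r@P+x[:2]),z]])[0];cv2.circle(o,tuple(int(v) for v in q),2,(0,0,255),-1)
cn=cv2.findContours(s,0,1)[0];cv2.drawContours(o,cn,-1,(0,255,0),1)
save("w1fit",cv2.resize(o[80:240,200:440],None,fx=3,fy=3,interpolation=0))
E
```

```text
[ 551.40274131 -252.64171528    1.30976719] 75.04413237800331 421 14099
[379.90970149 162.94104478] 1340 [ 534.64470809 -318.28738612   49.        ] pred [ 533.85364411 -318.33820824]
```

View pics/w1fit.png

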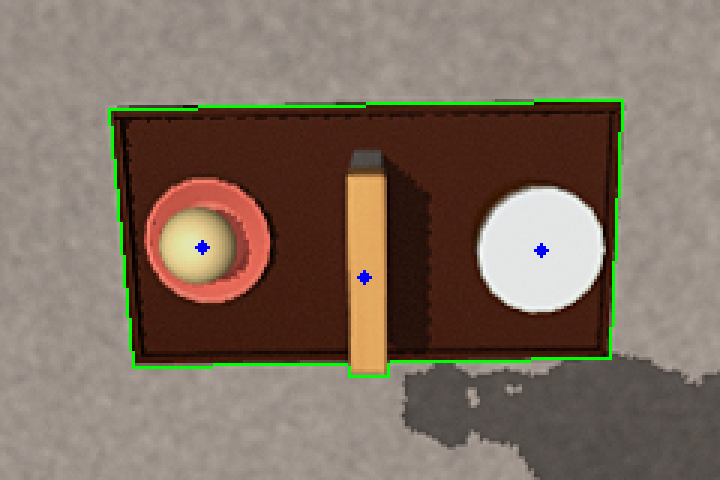

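The outline, lid, bar and ball all line up with the fit. Next is the press.

```bash
python3 - <<'E'
from h import *
q=quat(R.from_euler('z',75.04-180,degrees=True)*R.from_euler('x',180,degrees=True))
gripper_close(40); print("w",get_gripper_width())
x,y=534.2,-318.3
movep([x,y,120],q); print(get_ee_pos(),get_contact_force())
move_linear([x,y,76],vel=60); print(get_ee_pos(),get_contact_force(),get_time_s())
g=move_linear([x,y,58],vel=10,guard=16)
print(g,get_ee_pos(),get_contact_force(),get_time_s())
E
```

```text
w -0.29978369011084444
[ 535.61443643 -318.37569829  121.33984526] [0.46982552 0.72132877 0.45115966]
[ 534.39654471 -318.48600421   76.17388858] [ 0.37142507 -1.36370642  0.33103734] 8.675
True [ 534.2016174  -318.28363747   63.09740056] [-0.89665379  0.64599407  4.34882039] 9.9667
```

```bash
python3 - <<'E'
from h import *
x,y=534.2,-318.3
g=move_linear([x,y,58],vel=10,guard=20)
print(g,get_ee_pos(),get_contact_force(),get_time_s())
move_linear([x,y,76],vel=60)
q=quat(R.from_euler('z',75.04-180,degrees=True)*R.from_euler('x',180,degrees=True))
let_go()
movep([551.4-50,-252.6-50,250],q)
c=cam("wrist");im=capture("wrist");save("w2",im);np.savez("w2.npz",im=im,K=c[0],k=c[1],R=c[2],p=c[3])
im=capture("scene");save("s2",cv2.resize(im[220:340,130:290],None,fx=5,fy=5,interpolation=2))
print(get_time_s())
from fit import *
im=np.load("w2.npz")["im"]
x,e,mf,s=fit(im,c,[551.4,-252.6,np.radians(75)]);print(x,np.degrees(x[2]),e,lidc(im,c,x,44))
E
```

```text
True [ 534.218183   -318.30992269   63.09841156] [-0.83709534  0.44929216  5.09785356] 10.275
12.275
[ 552.04698948 -253.22257035    1.30052268] 74.51446097226936 722 (array([331.98325581, 144.98744186]), np.int32(2150), array([ 534.53078479, -318.77810001,   44.        ]))
```

View pics/w2.png

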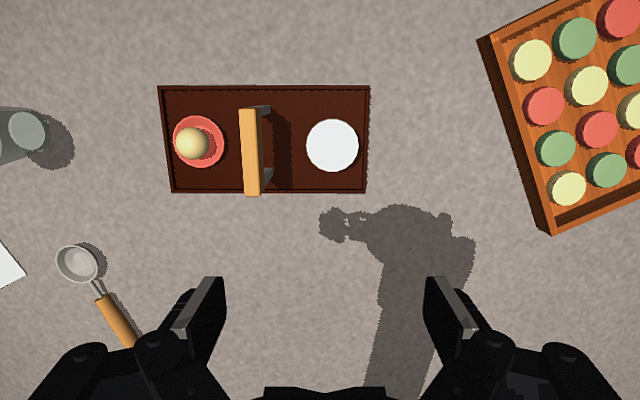

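View pics/s2.png

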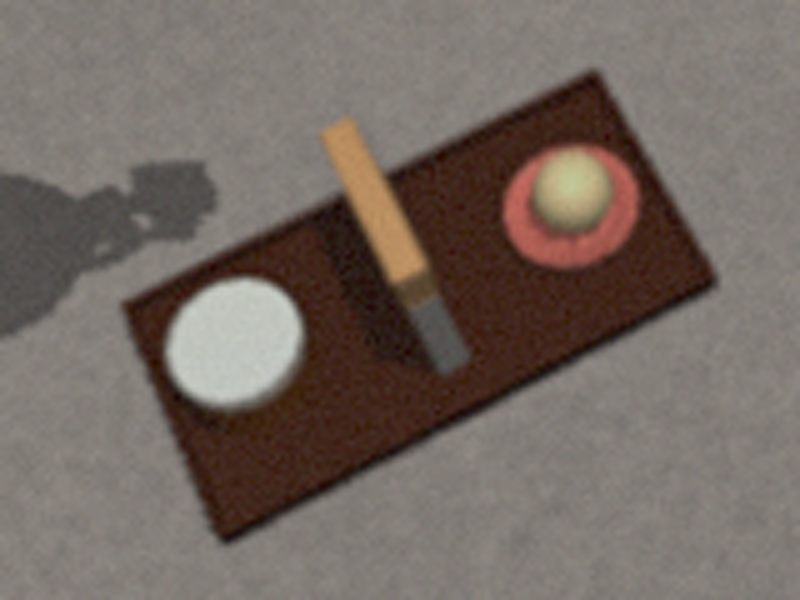

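No green shows in the scene view. The lid stopped twice at a tip height of 44.1 mm, which is its home position, and the tray and ball haven't moved. Next is the grasp.

```bash
python3 - <<'E'
from h import *
q=quat(R.from_euler('z',75.0-180,degrees=True)*R.from_euler('x',180,degrees=True))
x,y=551.6,-252.8
movep([x,y,150],q); hold(0.3)
g=move_linear([x,y,79],vel=50,guard=12); hold(0.2)
print(g,get_ee_pos(),get_contact_force(),get_time_s())
gripper_close(70); hold(0.3)
f0=np.array(get_contact_force()); print(get_gripper_width(),f0,get_ee_pos())
move_linear([x,y,89],vel=15); hold(0.4)
print(get_gripper_width(),get_contact_force(),get_moment(),get_ee_pos(),get_time_s())
save("s3",cv2.resize(capture("scene")[200:360,110:310],None,fx=4,fy=4,interpolation=2))
save("w3",capture("wrist"))
E
```

```text
False [ 551.71262249 -252.8385528    79.21643745] [ 0.95316108 -0.07568905 -0.21715105] 14.9
13.227875940646095 [-0.79963534  1.1791187   2.37820961] [ 551.74764109 -252.71282903   79.13007594]
13.191969195462004 [-1.32121981  0.73451637 -4.31208104] [-0.00960798 -0.00784335 -0.05403352] [ 551.59210877 -252.78954693   88.96948484] 17.0667
```

View pics/s3.png

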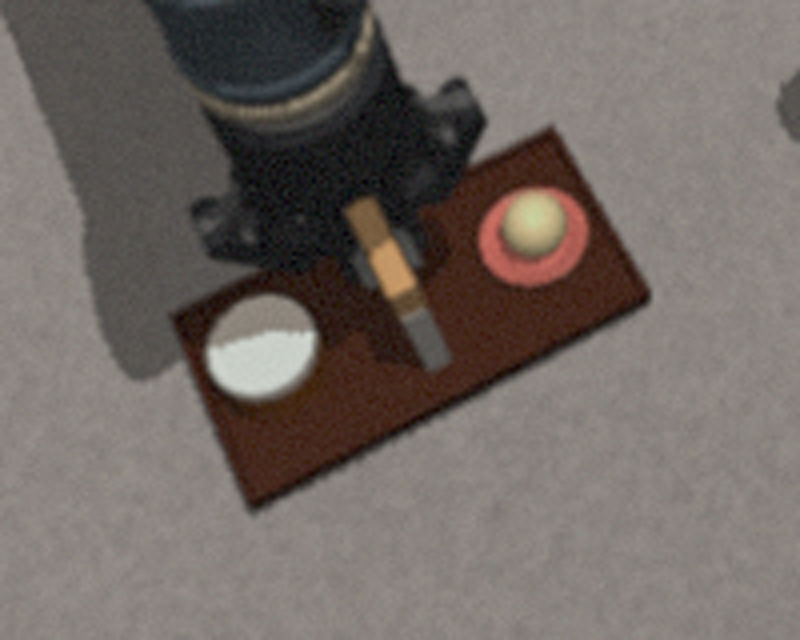

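View pics/w3.png

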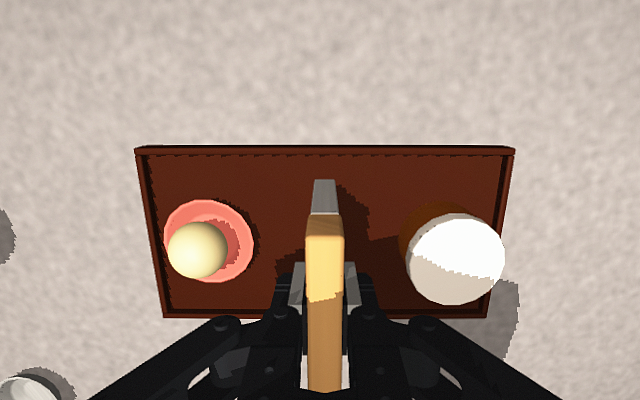

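The tray is 10 mm up and level, with both far corners at row 148. The ball is in its pocket at (197,250), and only amber shows beneath the lid, no green. Now I'll lift and carry it.

```bash
python3 - <<'E'
from h import *
c=cam("top");im=capture("top")
m=trace("top","sheet")[0]["mask"].astype(np.uint8)
cn=max(cv2.findContours(m,0,1)[0],key=cv2.contourArea)
b=cv2.boxPoints(cv2.minAreaRect(cn));P=np.array([onz(c,p,2) for p in b]);print(P.round(0)[:,:2],P.mean(0))
c=cam("scene");capture("scene")
m=trace("scene","sheet")[0]["mask"].astype(np.uint8)
cn=max(cv2.findContours(m,0,1)[0],key=cv2.contourArea)
b=cv2.approxPolyDP(cn,12,True)[:,0].astype(float);P=np.array([onz(c,p,2) for p in b]);print(P.round(0)[:,:2],P.mean(0))
x,y=551.6,-252.8
move_linear([x,y,220],vel=50); hold(0.2)
print(get_ee_pos(),get_time_s(),get_orientation())
move_linear([564,184,220],vel=70); hold(0.4)
print(get_ee_pos(),get_time_s(),get_gripper_width(),get_contact_force(),get_orientation())
save("w4",capture("wrist"));save("s4",capture("scene"))
E
```

```text
[[659. 291.]
 [689. 127.]
 [469.  85.]
 [441. 246.]] [564.43298911 187.03997976   2.        ]
[[448. 234.]
 [481.  88.]
 [689. 131.]
 [655. 280.]] [568.41026138 183.38267943   2.        ]
[ 551.56354743 -252.79724557  219.90729364] 20.3333 [-6.80577966e-05 -6.08773527e-01  7.93344052e-01  5.87681790e-05]
[564.00087225 183.98783093 219.98258168] 27.125 13.28459142630013 [ 0.59896383  0.22036208 -4.07622688] [-8.37568612e-06 -6.08757678e-01  7.93356218e-01 -7.88587616e-06]
```

View pics/s4.png

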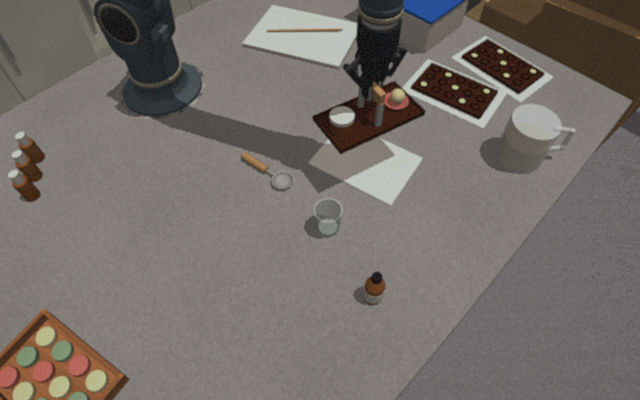

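View pics/w4.png

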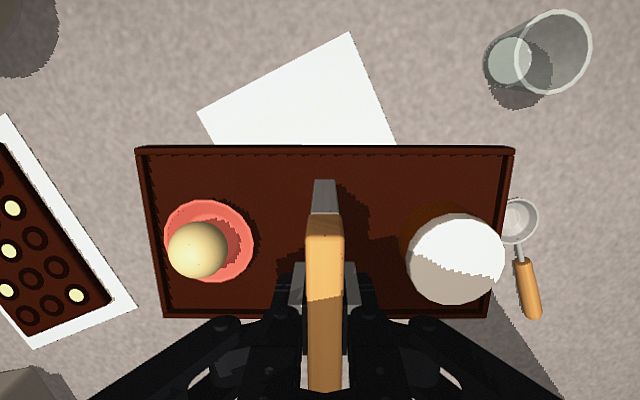

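The tray is level over the sheet, with the ball at (197,250) as before. The jar, spoon and bottle haven't moved. I'll lower it to the final height.

```bash
python3 - <<'E'
from h import *
move_linear([565.5,185,180.5],vel=30); hold(1.0)
print(get_ee_pos(),get_time_s(),get_gripper_width(),get_contact_force(),get_orientation(),np.abs(get_joint_vel()).max())
save("w5",capture("wrist"));im=capture("scene");save("s5",cv2.resize(im[60:220,280:480],None,fx=4,fy=4,interpolation=2))
c0=cam("scene")
for t,z in (("jar_rim",70),("bottle",50),("spoon_grip",5)):
    d=trace("scene",t)[0];print(t,np.round(d["position"]),round(d["conf"],2))
E
```

```text
[565.49777011 185.0285715  180.50210879] 29.6917 13.23555454201752 [ 1.55313654e-01 -3.50646905e-03 -3.62705718e+00] [ 1.63974753e-05 -6.08774183e-01  7.93343553e-01 -1.24752428e-06] 0.0015105123051593475
jar_rim [326. 217.] 0.92
bottle [376. 290.] 0.56
spoon_grip [271. 176.] 0.76
```

View pics/s5.png

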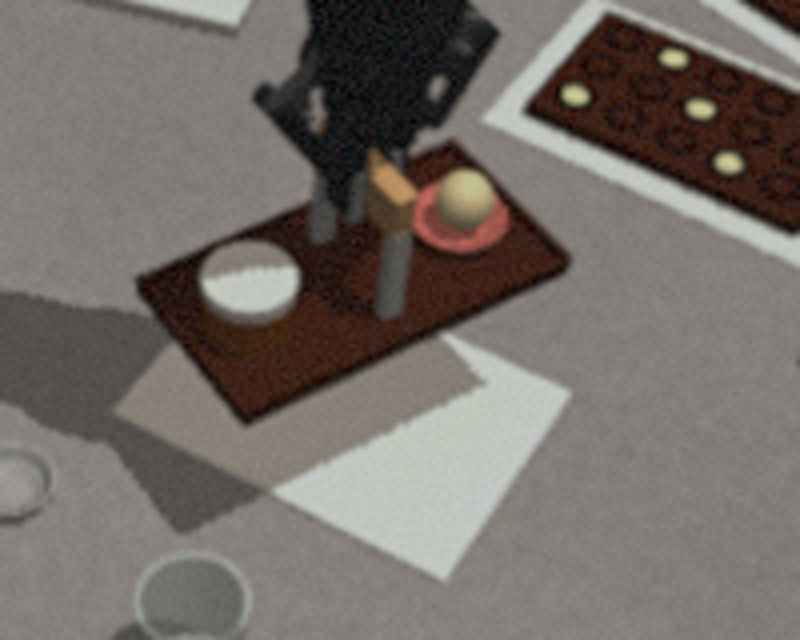

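View pics/w5.png

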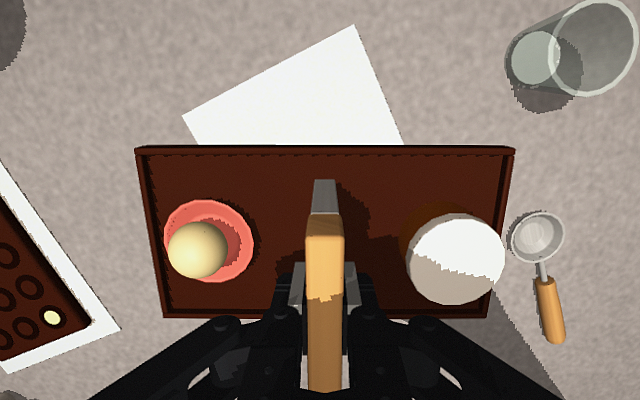

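The tray is still, level and over the sheet, with the ball in its pocket. No green shows and the bystanders are where they were.

```bash
python3 -c "
from bench import *
sign_off()"
```

```text
the job is handed in; nothing more can be done
```

The job is handed in: the lid is pressed home, and the arm is holding the tray level and still above the middle of the white sheet.

- **Lid:** I pressed it with closed fingertips while the tray stood on the table. It stopped twice at a tip height of about 44.1 mm, against 44 mm for fully home. No green band showed in any later view.
- **Carry:** I gripped the bar at 70 N, lifted the tray slowly, carried it over the other things and lowered it over the sheet. The wrist view of the tray and ball stayed the same throughout, so nothing slipped and the ball stayed in its pocket.
- **Final pose:** The tool is at (565.5, 185.0, 180.5) mm, pointing straight down, with joint speeds near zero. The tray's underside is about 101 mm above the table. It took about 30 s of the 58 s allowed.
- **Bystanders:** The jar, bottle and spoon were found within about 4 pixels of where they started.
- **Disagreement:** The top and scene cameras placed the sheet's centre about 5 mm apart, so I used a point between them.

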